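# Empty the offcut scuttle, heft it, and tip again if it is still heavy

## Robot

A 7-joint arm with a two-finger parallel gripper is mounted at the origin on the work surface. World frame = base frame: x ahead of the robot, y to its left, z up, the work surface at z = 0. Lengths are in m, angles in rad, forces in N, time in s.
With the tool pointing down it reaches from about 0.425 to 0.975 m from the base axis. Payload 16.7 kg.
Tool frame: the origin (TCP) lies midway between the tips of the shut fingers; the grasp point (between the pads) lies 19 mm behind it; z points along the fingers, y is the line along which they close (so a half turn about z gives the same grasp; the last joint's range is limited). The gripper opens to 85 mm and grips with 20 to 120 N. Pads are 22 mm wide; open, the fingers measure 114 mm over their backs; the gripper's body (76 mm by 85 mm) begins 54 mm behind the grasp point. The pads swing forward as they close: fully open they stand 13 mm farther back than shut.
Start: joints at [-1.327, 0.426, 0.074, 1.606, -0.034, 1.111, -0.067], TCP at [0.258, 0.624, 0.231] pointing down, gripper open.
Joint ranges: [-2.85, 2.85], [-0.5, 2.14], [-1.23, 1.37], [0.21, 2.46], [-1.02, 4.16], [0.16, 2.05], [-2.73, 2.73]. Speed limits (rad/s): [1.89, 1.89, 2.39, 2.39, 3.01, 3.01, 3.01].

## Interface

Orientations are given as [roll, pitch, yaw] about the fixed x, y, z axes, in that order (R = Rz(yaw) Ry(pitch) Rx(roll)).
In Python, from plant import ctrl gives the robot as it stands.
- The arm moves only by the tool step_arm, never from a script. Its argument "increments" is a list of rows, each an object with "angular": the turn, a rotation vector about the tool's x, y, z in degrees, a list of three; "offset": the shift along the tool's x, y, z in cm, a list of three; "jaw": the opening, from 0 (shut) to 1 (fully open). In form: [{"angular": [wx, wy, wz], "offset": [tx, ty, tz], "jaw": jaw}, ...]. A call has 1 to 12 rows; each row is the pose to reach, as a shift and turn from the pose commanded when the call began, along the tool's axes at that moment; what a row does not reach only later rows make up. A row lasts 1/8 s, in which the tool goes at most 62.5 mm and 10.7 degrees, less where a joint would pass 70% of its speed; a pose out of reach is approached as far as the arm can. A call with a gripper value outside its range is refused whole. The fingers move at their own pace and stop on an object; "force" is the grip in N (left out, the last holds). Time passes only in rows, so rows that repeat a pose let the fingers close. It gives the time, the measured TCP pose, the force, the opening and the grip force at its end, in the units of the state.
- ctrl.get_state(): the state, without advancing time (a new reading comes with each control period).
- ctrl.camera(name): name is "side" or "top"; returns the picture (400x640x3 uint8, red, green, blue); there is no depth.
- ctrl.calibration(name): a dict with "intrinsics" (3x3 intrinsics, pixels), "dist" ([k1, k2, p1, p2, k3] as OpenCV has them; the pictures are not rectified), "R" (3x3) and "t" (3): a world point X has camera coordinates R X + t. Camera axes: x right, y down, z forward; pixel columns grow to the right and rows downward; lengths in m; the calibration is good to about 2 mm. A picture is of the moment at which its call begins. calibration takes no time and is no camera call.
- ctrl.finish_job(): hands the job in; it is judged then, once.
The state is a dict: "t": time; "qpos": joint angles; "joint_vel": joint speeds; "effort": joint torques, N m; "ee_pos": TCP position; "ee_rot": TCP orientation; "ft_force": force on the tool from outside, world axes, zero at the start; "torque": the same for the moment, N m; "opening": finger opening in m; "grip_force": force on a finger pad.
Only numpy, scipy, OpenCV 4.12 (cv2) and the standard library are available. Lean on these libraries where they do the work, as an engineer would, in place of code of your own. Each camera call takes 0.05 s, during which the arm holds its last target. There are 200 camera calls.

## Task

Empty the sheet-metal scuttle of its tube offcuts into the blue tote: carry it by its red grip and tip it forward with the lip low over the tote. Then lift it clear, hold it level and still for a moment to feel by its weight whether anything is left inside, and tip it again as often as it takes until it comes up light and every offcut lies in the tote. Finally stand the empty scuttle back upright on its black mat, squarely in the middle as it stood, and leave the other things on the bench as they are.

Things in the scene. Friction and masses are not known exactly. Their poses are not given: they have to be found in the camera images.
- scuttle: Bare sheet-aluminium scuttle (hod for offcuts), 182 mm long, 110 wide, body 88 high, 160 high over the handle. Origin: on the flat floor's underside, 78 mm ahead of the back wall; z up, -x towards the open mouth, +x to the closed back. Stands on the mat, mouth roughly towards the robot, hidden offcuts inside. Empty it weighs 0.285 to 0.315 kg, loaded under 0.75 kg. Centre of mass 50 mm up.
- scuttle_grip (a point): Centre of the red grip bar over the hood, at (37, 0, 138) mm in the scuttle's frame (axes as the scuttle's). Bar 96 mm long along y, 20 thick, 28 deep. It leans back 30 degrees: fingers come down along (-0.5, 0, -0.866) of the scuttle's frame and pinch the 20 mm along (0.866, 0, -0.5). Free on both sides, 44 mm free below it; stays at y = +-50 mm. Needs a firm pinch, 40 N or more.
- scuttle_lip (a point): Middle of the mouth's lower edge, where the offcuts fall off, at (-98, 0, 51) mm in the scuttle's frame. The flat floor ends at x = -45 mm; from there a chute 72 mm long rises to this lip at 42 degrees to the floor, 103 mm wide inside, cheeks 40 mm high. The chute is level only when the scuttle is tipped forward 42 degrees, and runs downhill beyond that.
- scuttle_in (a point): Point on the inner floor under the hood, at (16, 0, 3) mm. Some steel tube offcuts, number unknown, round and square, 28 mm thick, 88 long, 0.103 to 0.121 kg each, are piled here across the floor, hardly seen. Round ones roll out early; square ones slide, or stick in the chute, depending on the day's friction, up to about 80 degrees of tipping, and can also jam until tipped a second time.
- tray: Open blue plastic tote, fixed on the bench, 260 x 220 mm outside (x, y), 75 mm high, wall and floor 5 mm. Origin: centre of its underside. Stands on the left or on the right of the bench, opposite the mat. Empty at the start.
- mat: Black rubber mat, 260 x 160 x 4 mm (x, y, z), fixed on the bench: the scuttle's place. Origin: centre of its underside, so its top is at z = 4 mm. The scuttle stands lengthwise on it, its origin near the mat's centre, its mouth towards the mat's -x. It is on the left or on the right, the tote on the other side.
- magnet_square: Red triangular welding magnet, about 110 x 100 mm, 22 mm high, lying loose between tote and mat. Origin at its middle, underside. To be left alone.
- canister: White plastic canister with blue cap, 85 x 125 mm, 195 mm high, loose, at the right side of the bench. Origin: centre of its underside. To be left alone.
- hammer: Hammer with a 260 mm handle lying loose on the right. Origin: middle of its underside. To be left alone.
- wire_brush: Wire brush with wooden back, 200 x 28 x 32 mm, loose, at the far middle between tote and mat. Origin: middle of its underside. To be left alone.
- f_clamp: Blue F-clamp, 240 mm long, 24 mm high, lying loose on the left. Origin: middle of its bar, underside. To be left alone.
- pipe_stub: Upright grey steel pipe stub, 114 mm diameter, 110 mm high, loose, at the back of the bench in the middle. Origin: centre of its underside. To be left alone.

How it is judged:
By the outcome, as a careful person would: the job done as asked, in the order asked, and still so for the second after the job is handed in, with the robot touching nothing.
It also fails if it takes over 72 s, if anything falls off the work surface, if the arm or the gripper's body presses on something with over 40 N, if the wrist force passes 120 N, or if a joint passes its speed limit or range.

## Working session

There is one attempt and no reset: what is moved stays moved. The work goes in short steps, Python scripts to look and compute and a tool call to move; the robot and the scene stay as the last step left them, time stands still between calls to the robot, and variables do not carry over. Pictures are saved under pics/ and viewed, at most 10 in all, crops included, and the job is handed in when it is done.

Besides the shell and the picture viewer there is one more tool, called after ">>>" by a JSON object that holds its "fn" and its "kwargs", one argument or row to a line. step_arm: Moves the arm, as the interface text tells. Its arguments: {"type":"object","properties":{"increments":{"type":"array"},"force":{"type":"number"}},"required":["increments"]}

```bash
ls; mkdir -p pics
python3 - <<'E'
from plant import ctrl
import cv2,numpy as np
for n in("top","side"):
    im=ctrl.camera(n); cv2.imwrite(f"pics/{n}0.png",im[:,:,::-1]); c=ctrl.calibration(n); print(n,{k:np.round(v,4).tolist() for k,v in c.items()})
s=ctrl.get_state(); print({k:np.round(v,3).tolist() for k,v in s.items()})
E
```

```text
pics
top {'intrinsics': [[484.0333, 0.0, 311.4999], [0.0, 484.0333, 202.264], [0.0, 0.0, 1.0]], 'dist': [-0.0972, 0.0, 0.0, 0.0, 0.0], 'R': [[-0.0033, -1.0, -0.0043], [-0.9928, 0.0038, -0.1198], [0.1198, 0.0039, -0.9928]], 't': [0.0131, 0.614, 1.9217]}
side {'intrinsics': [[457.8346, 0.0, 320.9152], [0.0, 457.8346, 205.1034], [0.0, 0.0, 1.0]], 'dist': [0.0309, 0.0, 0.0, 0.0, 0.0], 'R': [[0.907, -0.4207, 0.0205], [-0.2145, -0.5033, -0.8371], [0.3625, 0.7548, -0.5467]], 't': [-0.5242, 0.2424, 1.4614]}
{'t': 0.1, 'qpos': [-1.328, 0.427, 0.074, 1.607, -0.034, 1.111, -0.067], 'joint_vel': [0.0, -0.001, 0.001, 0.0, -0.003, -0.001, 0.0], 'effort': [0.006, -95.154, 3.77, -46.44, 0.02, 0.007, 0.0], 'ee_pos': [0.258, 0.623, 0.231], 'ee_rot': [-3.14, 0.0, 2.749], 'ft_force': [-0.065, 0.622, 0.622], 'torque': [0.022, -0.018, -0.051], 'grip_force': 0.0, 'opening': 0.085}
```

View pics/top0.png

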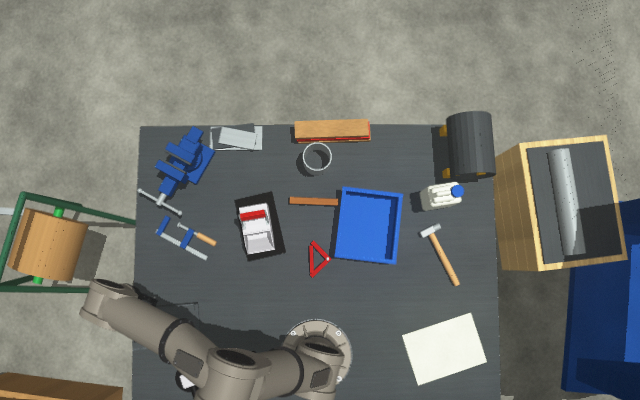

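View pics/side0.png

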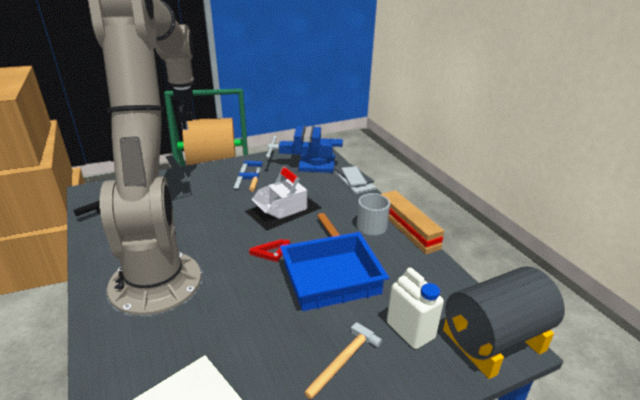

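The top view shows the mat and scuttle at about (259,226), the red grip at about (253,215) and the tote at about (367,226). The brush is at (313,201), the magnet at (318,258). The side view shows the grip at (289,174).

```bash
cat > h.py <<'E'
import cv2,numpy as np
from plant import ctrl
from scipy.spatial.transform import Rotation as Ro
C={n:{k:np.array(v) for k,v in ctrl.calibration(n).items()} for n in("top","side")}
def ray(n,p):
    c=C[n]; u=cv2.undistortPoints(np.array([[p]],float),c["intrinsics"],c["dist"])[0,0]
    return -c["R"].T@c["t"], c["R"].T@np.array([*u,1])
def plane(n,p,z):
    o,d=ray(n,p); return o+d*(z-o[2])/d[2]
def tri(p,q):
    o,d=ray("top",p);a,b=ray("side",q)
    s=np.linalg.lstsq(np.c_[d,-b],a-o,rcond=None)[0]
    P,Q=o+d*s[0],a+b*s[1]; return (P+Q)/2,np.linalg.norm(P-Q)
def pix(n,X):
    c=C[n]; return cv2.projectPoints(np.array([X],float),cv2.Rodrigues(c["R"])[0],c["t"],c["intrinsics"],c["dist"])[0][0,0]
def red(im):
    h=cv2.cvtColor(im,cv2.COLOR_RGB2HSV); return (((h[...,0]<8)|(h[...,0]>172))&(h[...,1]>150)&(h[...,2]>70)).astype(np.uint8)
def blob(m,box):
    x0,y0,x1,y1=box; k=np.zeros_like(m); k[y0:y1,x0:x1]=m[y0:y1,x0:x1]
    c=max(cv2.findContours(k,cv2.RETR_EXTERNAL,cv2.CHAIN_APPROX_NONE)[0],key=cv2.contourArea); return c
def pose(): 
    s=ctrl.get_state(); return np.array(s["ee_pos"]),Ro.from_euler("xyz",s["ee_rot"])
def go(P,R):  # target -> offset cm, angular deg from measured pose
    p,r=pose(); return np.round(r.inv().apply(P-p)*100,2),np.round((r.inv()*R).as_rotvec(degrees=True),1)
E
python3 - <<'E'
from h import *
T=cv2.cvtColor(cv2.imread("pics/top0.png"),4);S=cv2.cvtColor(cv2.imread("pics/side0.png"),4)
ct=blob(red(T),(230,200,275,235));cs=blob(red(S),(270,160,305,185))
for c in(ct,cs): print(cv2.contourArea(c),cv2.minAreaRect(c))
P,e=tri(cv2.minAreaRect(ct)[0],cv2.minAreaRect(cs)[0]);print("grip",P,e)
b=cv2.boxPoints(cv2.minAreaRect(ct)); print("gripbox z.15",[plane("top",q,.15).round(3).tolist() for q in b])
# mat: very dark
g=T.max(2); print(g[195:262:6,232:288:5])
h=cv2.cvtColor(T,cv2.COLOR_RGB2HSV)
bl=((abs(h[...,0].astype(int)-110)<10)&(h[...,1]>150)&(h[...,2]>60)).astype(np.uint8)
c=blob(bl,(320,170,415,275));r=cv2.minAreaRect(c);print(r)
q=np.array([plane("top",x,.075)[:2] for x in cv2.boxPoints(r)]);print("tote",q.round(3).tolist(),q.mean(0),np.linalg.norm(q[1]-q[0]),np.linalg.norm(q[2]-q[1]))
m=(g<38).astype(np.uint8); m=cv2.morphologyEx(m,cv2.MORPH_OPEN,np.ones((3,3)))
c=blob(m,(225,185,295,268));c=cv2.convexHull(c);r=cv2.minAreaRect(c);print(r)
q=np.array([plane("top",x,.004)[:2] for x in cv2.boxPoints(r)]);print("mat",q.round(3).tolist(),q.mean(0),np.linalg.norm(q[1]-q[0]),np.linalg.norm(q[2]-q[1]))
cv2.imwrite("pics/crop.png",cv2.resize(cv2.cvtColor(T,4)[180:275,215:310],None,fx=6,fy=6,interpolation=2))
E
```

```text
146.0 ((252.18869018554688, 214.83961486816406), (7.125823497772217, 24.756092071533203), 79.3803482055664)
103.5 ((288.0384521484375, 174.19229125976562), (15.808956146240234, 8.043152809143066), 33.6900634765625)
grip [0.54975345 0.23789054 0.14788269] 0.007446342666813803
gripbox z.15 [[0.558, 0.286, 0.15], [0.575, 0.193, 0.15], [0.548, 0.187, 0.15], [0.531, 0.28, 0.15]]
[[ 92  91  91  91  82  40  40  40  46  93  95  94]
 [ 91  41  41  43  43  43  41  44  42  93  93  93]
 [ 91  43 173 237 237 238 236 149  40  94  94  93]
 [ 93  38 213 200 203 211 212 235  43  89  94  95]
 [ 93  56 165 160 153 181 237 141  43  41  95  96]
 [ 93  58 134 237 239 239 239 234  46  43  92  92]
 [ 92  93 111 237 234 226 225 135 113  42  95  94]
 [ 94  93  43 197 237 236 232 155 173  43  59  94]
 [ 94  95  62 150 201 201 202 201 157  43  44  92]
 [ 93  91  89 147 202 202 199 219 221  42  41  94]
 [ 92  95  92  42  43  42  40  40  52  92  93  93]
 [ 94  93  91  76  90  91  88  91  92  92  94  95]]
((368.6313781738281, 225.1331024169922), (61.809017181396484, 71.38999938964844), 6.709836959838867)
tote [[0.393, -0.076], [0.674, -0.111], [0.644, -0.356], [0.364, -0.317]] [ 0.5187414  -0.21498016] 0.2830428540175694 0.24656501889535806Traceback (most recent call last):
  File "<stdin>", line 14, in <module>
  File "h.py", line 20, in blob
    c=max(cv2.findContours(k,cv2.RETR_EXTERNAL,cv2.CHAIN_APPROX_NONE)[0],key=cv2.contourArea); return c
ValueError: max() iterable argument is empty
```

Run:
```python
from h import *
T=cv2.cvtColor(cv2.imread("pics/top0.png"),4);h=cv2.cvtColor(T,cv2.COLOR_RGB2HSV);g=T.max(2)
m=(g<65).astype(np.uint8);c=cv2.convexHull(blob(m,(228,185,295,268)));r=cv2.minAreaRect(c);print(r)
q=np.array([plane("top",x,.004)[:2] for x in cv2.boxPoints(r)]);print("mat",q.round(3).tolist(),q.mean(0),np.linalg.norm(q[1]-q[0]),np.linalg.norm(q[2]-q[1]))
for a,b in((0,1),(1,2)): d=q[b]-q[a]; print(np.degrees(np.arctan2(d[1],d[0])))
cv2.imwrite("pics/crop.png",cv2.resize(cv2.cvtColor(T,4)[180:275,215:415],None,fx=4,fy=4,interpolation=cv2.INTER_CUBIC))
```

```text
((257.4259338378906, 226.48834228515625), (63.588619232177734, 43.67365646362305), 77.125)
mat [[0.627, 0.352], [0.667, 0.176], [0.412, 0.116], [0.373, 0.29]] [0.51979236 0.2333292 ] 0.1805091708445735 0.26188813422678486
-77.25369817727001
-166.9186644414149
```

View pics/crop.png

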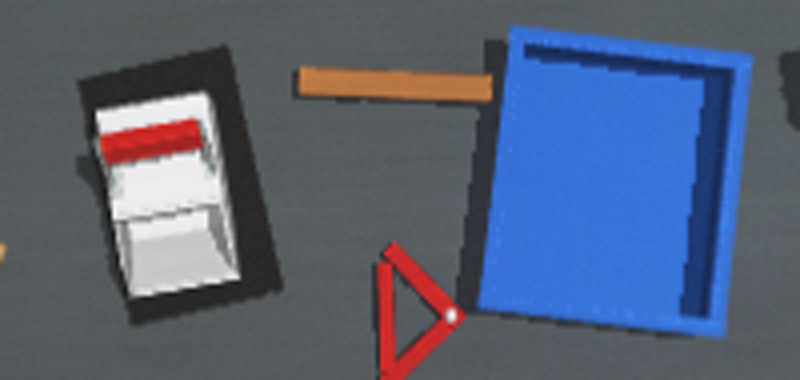

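```bash
cat >> h.py <<'E'
def RS(yaw,tip=0): # tool orientation for scuttle yaw, tip (deg)
    a=np.array([[0,.866,-.5],[1,0,0],[0,-.5,-.866]])
    return Ro.from_euler("z",yaw,degrees=True)*Ro.from_euler("y",-tip,degrees=True)*Ro.from_matrix(a)
E
python3 - <<'E'
from h import *
def quad(name,pts,z):
    q=np.array([plane("top",(215+x/4-.4,180+y/4-.4),z)[:2] for x,y in pts]); d=[q[(i+1)%4]-q[i] for i in range(4)]
    print(name,q.round(3).tolist(),q.mean(0).round(4),[ (round(float(np.linalg.norm(v)),3),round(float(np.degrees(np.arctan2(v[1],v[0]))),1)) for v in d])
quad("mat",[(78,80),(228,45),(283,290),(130,325)],.004)
quad("tote",[(510,25),(752,57),(725,338),(477,310)],.075)
G=plane("top",(252.19,214.84),.142);print("grip",G,"side",plane("side",(288.04,174.19),.142), pix("side",G))
a,b=[plane("top",(215+x/4-.4,180+y/4-.4),.055) for x,y in((130,298),(240,278))];print("lip",a,b,(a+b)/2)
R0=Ro.from_euler("z",10.5,degrees=True)
print("origin by grip",G-R0.apply([.037,0,.138]),"by lip",(a+b)/2-R0.apply([-.098,0,.051]))
R=RS(10.5)
z=R.apply([0,0,1])
print("pre",G-z*(.12-.019),go(G-z*(.10-.019),R),"up15",go(G-z*(.2-.019),R))
E
```

```text
mat [[0.63, 0.331], [0.666, 0.176], [0.414, 0.118], [0.379, 0.274]] [0.5224 0.2246] [(0.159, -77.0), (0.259, -167.1), (0.16, 102.8), (0.258, 12.7)]
tote [[0.675, -0.111], [0.642, -0.353], [0.364, -0.319], [0.393, -0.076]] [ 0.5184 -0.2148] [(0.243, -97.8), (0.28, 173.2), (0.245, 83.3), (0.284, -7.1)]
grip [0.55383579 0.23742631 0.142     ] side [0.54987558 0.24864214 0.142     ] [290.06755663 175.31269899]
lip [0.40553453 0.26725047 0.055     ] [0.42518814 0.15792083 0.055     ] [0.41536134 0.21258565 0.055     ]
origin by grip [0.51745536 0.23068359 0.004     ] by lip [0.51172032 0.23044473 0.004     ]
pre [0.60349125 0.2466294  0.22946792] (array([-45.48, -22.12,   1.88]), array([27.4, 14.9, 55.6])) up15 (array([-49.67, -19.4 ,  -6.78]), array([27.4, 14.9, 55.6]))
```

>>> {"fn": "step_arm", "kwargs": {
  "increments": [
    {"angular": [5, 3, 10], "offset": [-6, -2, -6], "jaw": 1},
    {"angular": [10, 5, 20], "offset": [-12, -4, -7], "jaw": 1},
    {"angular": [15, 8, 30], "offset": [-18, -7, -7], "jaw": 1},
    {"angular": [20, 11, 40], "offset": [-24, -10, -7], "jaw": 1},
    {"angular": [24, 13, 48], "offset": [-30, -12, -7], "jaw": 1},
    {"angular": [27.4, 14.9, 55.6], "offset": [-36, -14, -7], "jaw": 1},
    {"angular": [27.4, 14.9, 55.6], "offset": [-42, -16, -7], "jaw": 1},
    {"angular": [27.4, 14.9, 55.6], "offset": [-47, -18, -7], "jaw": 1},
    {"angular": [27.4, 14.9, 55.6], "offset": [-49.7, -19.4, -6.8], "jaw": 1},
    {"angular": [27.4, 14.9, 55.6], "offset": [-49.7, -19.4, -6.8], "jaw": 1},
    {"angular": [27.4, 14.9, 55.6], "offset": [-49.7, -19.4, -6.8], "jaw": 1}
  ],
  "force": 80
}}

```text
t: 1.48
ee_pos: [0.6431, 0.2542, 0.2986]
ee_rot: [-2.618, -0.001, 1.754]
ft_force: [-0.1, 0.8, 0.4]
opening: 0.0854
grip_force: 0.0
```

Run:
```python
from h import *
G=np.array([.5525,.2385,.142]);R=RS(10.5);z=R.apply([0,0,1])
s=ctrl.get_state();print(s["t"],s["ee_pos"],s["qpos"],s["ft_force"])
print(go(G-z*(.10-.019),R),go(G+z*.019,R))
im=ctrl.camera("side");cv2.imwrite("pics/s1.png",cv2.resize(im[90:260,200:420,::-1],None,fx=3,fy=3))
```

```text
1.475 [0.64310962 0.25420901 0.29864172] [-0.60153522  0.7643773   0.38598762  1.0576394  -0.31020075  1.8873065
 -0.07836547] [-0.06002121  0.79476873  0.43997834]
(array([ 0.1 , -0.13, 10.06]), array([-0., -0.,  0.])) (array([ 0.1 , -0.13, 20.06]), array([-0., -0.,  0.]))
```

View pics/s1.png

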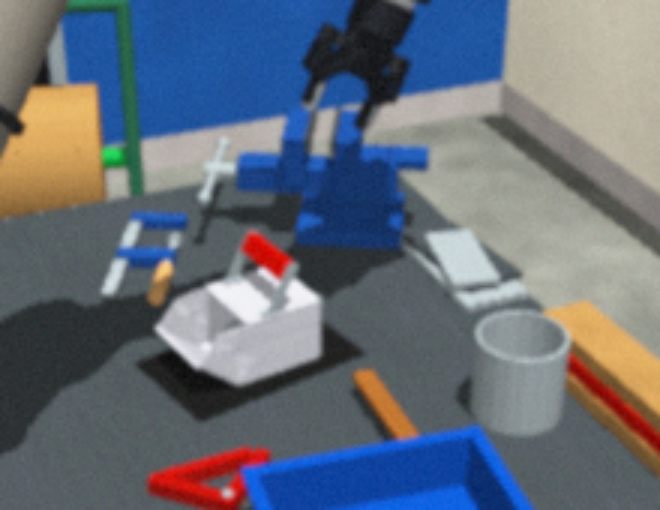

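The open gripper hangs above the grip (crop (268,254)), in line with it along the tool axis. Descending.

>>> {"fn": "step_arm", "kwargs": {
  "increments": [
    {"angular": [0, 0, 0], "offset": [0.1, -0.1, 4], "jaw": 1},
    {"angular": [0, 0, 0], "offset": [0.1, -0.1, 8], "jaw": 1},
    {"angular": [0, 0, 0], "offset": [0.1, -0.1, 12], "jaw": 1},
    {"angular": [0, 0, 0], "offset": [0.1, -0.1, 15], "jaw": 1},
    {"angular": [0, 0, 0], "offset": [0.1, -0.1, 17.5], "jaw": 1},
    {"angular": [0, 0, 0], "offset": [0.1, -0.1, 19], "jaw": 1},
    {"angular": [0, 0, 0], "offset": [0.1, -0.1, 20], "jaw": 1},
    {"angular": [0, 0, 0], "offset": [0.1, -0.1, 20], "jaw": 1}
  ]
}}

```text
t: 2.52
ee_pos: [0.5438, 0.237, 0.1265]
ee_rot: [-2.619, -0.001, 1.755]
ft_force: [1.1, -0.3, 0.8]
opening: 0.0856
grip_force: 0.0
```

Run:
```python
from h import *
s=ctrl.get_state();print(s["ee_pos"],s["ft_force"],s["qpos"])
a=ctrl.camera("side");b=ctrl.camera("top")
cv2.imwrite("pics/s2.png",np.hstack([cv2.resize(a[120:240,220:340,::-1],(390,390)),cv2.resize(b[170:270,205:305,::-1],(390,390))]))
```

```text
[0.54384486 0.23701339 0.12650201] [ 1.05459516 -0.29740874  0.79124533] [-0.67112915  0.72580349  0.35230009  1.51449627 -0.31061063  1.47456588
 -0.04072739]
```

View pics/s2.png

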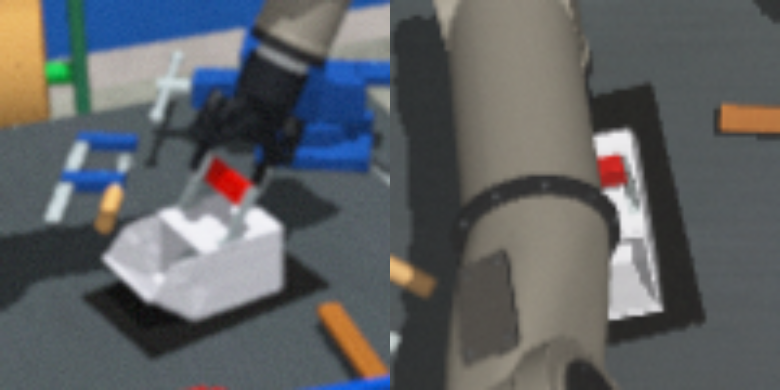

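The bar sits between the two fingers (left view, (228,182)). Closing.

>>> {"fn": "step_arm", "kwargs": {
  "increments": [
    {"angular": [0, 0, 0], "offset": [0, 0, 0], "jaw": 0},
    {"angular": [0, 0, 0], "offset": [0, 0, 0], "jaw": 0},
    {"angular": [0, 0, 0], "offset": [0, 0, 0], "jaw": 0},
    {"angular": [0, 0, 0], "offset": [0, 0, 0], "jaw": 0},
    {"angular": [0, 0, 0], "offset": [0, 0, 0], "jaw": 0},
    {"angular": [0, 0, 0], "offset": [0, 0, 0], "jaw": 0}
  ],
  "force": 90
}}

```text
t: 3.38
ee_pos: [0.5441, 0.2368, 0.1268]
ee_rot: [-2.619, -0.001, 1.755]
ft_force: [0.5, 0.4, 5.8]
opening: 0.0193
grip_force: 88.8
```

Run:
```python
from h import *
s=ctrl.get_state();print(s["opening"],s["grip_force"],s["ft_force"],s["torque"])
```

```text
0.01928277948678392 88.84844183921814 [0.4503057  0.3852329  5.82508557] [-0.07134056  0.11257013 -0.16158621]
```

>>> {"fn": "step_arm", "kwargs": {
  "increments": [
    {"angular": [0, 0, 0], "offset": [0, -0.3, -0.5], "jaw": 0},
    {"angular": [0, 0, 0], "offset": [0, -1, -1.7], "jaw": 0},
    {"angular": [0, 0, 0], "offset": [0, -2.5, -4.3], "jaw": 0},
    {"angular": [0, 0, 0], "offset": [0, -4.5, -7.8], "jaw": 0},
    {"angular": [0, 0, 0], "offset": [0, -6.5, -11.2], "jaw": 0},
    {"angular": [0, 0, 0], "offset": [0, -8, -13.8], "jaw": 0},
    {"angular": [0, 0, 0], "offset": [0, -9, -15.6], "jaw": 0},
    {"angular": [0, 0, 0], "offset": [0, -9, -15.6], "jaw": 0},
    {"angular": [0, 0, 0], "offset": [0, -9, -15.6], "jaw": 0},
    {"angular": [0, 0, 0], "offset": [0, -9, -15.6], "jaw": 0},
    {"angular": [0, 0, 0], "offset": [0, -9, -15.6], "jaw": 0}
  ]
}}

```text
t: 4.75
ee_pos: [0.5438, 0.2366, 0.3059]
ee_rot: [-2.618, -0.0, 1.755]
ft_force: [-0.5, 0.6, -6.8]
opening: 0.0186
grip_force: 88.4
```

Run:
```python
from h import *
s=ctrl.get_state();print(s["t"],s["ee_pos"],s["ft_force"],s["torque"],s["grip_force"],s["qpos"])
# tote target: lip at tote frame (+0.05,0), height 0.20, scuttle yaw -7
Lt=np.array([0,-.0734,.1238])
Rt=Ro.from_euler("z",-7,degrees=True)
lip=np.array([.5184,-.2148,0])+Rt.apply([.045,0,0]);lip[2]=.22
R=RS(-7);P=lip-R.apply(Lt);print("target",P,go(P,R))
R=RS(-7,20);print("tip20",go(lip-R.apply(Lt),R))
```

```text
4.75 [0.54378594 0.23655766 0.30585404] [-0.52248457  0.58702764 -6.81429666] [ 0.29426996 -1.18550112  0.0277187 ] 88.37225317955017 [-0.68941345  0.57221374  0.39085985  1.36609599 -0.27096321  1.76713654
 -0.09749218]
target [ 0.68759652 -0.23557472  0.29051235] (array([-49.05,   5.53,  -1.43]), array([-0. ,  8.8, 15.2]))
tip20 (array([-48.09,   0.98,  -3.27]), array([-19.9,   6. ,  16.6]))
```

>>> {"fn": "step_arm", "kwargs": {
  "increments": [
    {"angular": [0, 0.4, 0.6], "offset": [-2, 0.2, -0.1], "jaw": 0},
    {"angular": [0, 1.2, 2], "offset": [-6, 0.7, -0.2], "jaw": 0},
    {"angular": [0, 2, 3.5], "offset": [-11, 1.2, -0.3], "jaw": 0},
    {"angular": [0, 2.9, 5], "offset": [-16, 1.8, -0.5], "jaw": 0},
    {"angular": [0, 3.8, 6.5], "offset": [-21, 2.4, -0.6], "jaw": 0},
    {"angular": [0, 4.7, 8.1], "offset": [-26, 2.9, -0.8], "jaw": 0},
    {"angular": [0, 5.6, 9.7], "offset": [-31, 3.5, -0.9], "jaw": 0},
    {"angular": [0, 6.5, 11.2], "offset": [-36, 4.1, -1], "jaw": 0},
    {"angular": [0, 7.4, 12.7], "offset": [-41, 4.6, -1.2], "jaw": 0},
    {"angular": [0, 8.1, 14], "offset": [-45, 5.1, -1.3], "jaw": 0},
    {"angular": [0, 8.6, 14.9], "offset": [-48, 5.4, -1.4], "jaw": 0},
    {"angular": [0, 8.8, 15.2], "offset": [-49, 5.5, -1.4], "jaw": 0}
  ]
}}

```text
t: 6.25
ee_pos: [0.6865, -0.2385, 0.2901]
ee_rot: [-2.617, 0.0, 1.444]
ft_force: [-0.4, 0.4, -5.9]
opening: 0.0183
grip_force: 88.4
```

```bash
cat >> h.py <<'E'
Lt=np.array([0,-.0734,.1238]); Rt=Ro.from_euler("z",-7,degrees=True)
def lipw(x,z): 
    l=np.array([.5184,-.2148,0])+Rt.apply([x,0,0]); l[2]=z; return l
def tips(seq): # (tip,x,z)
    for t,x,z in seq:
        R=RS(-7,t); print(t,*[v.tolist() for v in go(lipw(x,z)-R.apply(Lt),R)])
E
python3 - <<'E'
from h import *
s=ctrl.get_state();print(s["t"],s["ee_pos"],s["ft_force"],s["torque"],s["qpos"])
tips([(5,.045,.20),(10,.045,.18),(15,.045,.16),(20,.045,.14),(25,.045,.125),(30,.045,.11),(35,.045,.10),(40,.045,.095),(45,.045,.09),(50,.045,.085),(55,.045,.085),(60,.045,.085)])
E
```

```text
6.25 [ 0.68649972 -0.23851654  0.29013893] [-0.35681814  0.44118394 -5.943857  ] [-0.05787549 -1.22922994 -0.01929649] [-0.00478452  0.86702555  0.53962035  0.94084652 -0.247884    1.92319395
  0.318701  ]
5 [0.3, -0.06, 1.07] [-5.0, -0.1, -0.2]
10 [0.3, -0.22, 2.31] [-10.0, -0.1, -0.2]
15 [0.3, -0.41, 3.65] [-15.0, -0.1, -0.2]
20 [0.29, -0.63, 5.1] [-20.0, -0.1, -0.2]
25 [0.29, -1.12, 6.22] [-25.0, -0.1, -0.2]
30 [0.28, -1.63, 7.45] [-30.0, -0.1, -0.2]
35 [0.28, -2.38, 8.35] [-35.0, -0.0, -0.2]
40 [0.27, -3.38, 8.94] [-40.0, -0.0, -0.3]
45 [0.27, -4.35, 9.63] [-45.0, -0.0, -0.3]
50 [0.26, -5.31, 10.43] [-50.0, -0.0, -0.3]
55 [0.26, -6.47, 10.89] [-55.0, -0.0, -0.3]
60 [0.25, -7.59, 11.46] [-60.0, 0.0, -0.3]
```

>>> {"fn": "step_arm", "kwargs": {
  "increments": [
    {"angular": [-5, 0, 0], "offset": [0.3, 0, 1.1], "jaw": 0},
    {"angular": [-10, 0, 0], "offset": [0.3, -0.2, 2.3], "jaw": 0},
    {"angular": [-15, 0, 0], "offset": [0.3, -0.4, 3.6], "jaw": 0},
    {"angular": [-20, 0, 0], "offset": [0.3, -0.6, 5.1], "jaw": 0},
    {"angular": [-25, 0, 0], "offset": [0.3, -1.1, 6.2], "jaw": 0},
    {"angular": [-30, 0, 0], "offset": [0.3, -1.6, 7.4], "jaw": 0},
    {"angular": [-35, 0, 0], "offset": [0.3, -2.4, 8.4], "jaw": 0},
    {"angular": [-40, 0, 0], "offset": [0.3, -3.4, 8.9], "jaw": 0},
    {"angular": [-45, 0, 0], "offset": [0.3, -4.3, 9.6], "jaw": 0},
    {"angular": [-50, 0, 0], "offset": [0.3, -5.3, 10.4], "jaw": 0},
    {"angular": [-55, 0, 0], "offset": [0.3, -6.5, 10.9], "jaw": 0},
    {"angular": [-60, 0, 0], "offset": [0.3, -7.6, 11.4], "jaw": 0}
  ]
}}

```text
t: 7.75
ee_pos: [0.5645, -0.2166, 0.2303]
ee_rot: [2.615, -0.002, 1.449]
ft_force: [1.3, 0.7, -5.0]
opening: 0.0189
grip_force: 95.6
```

Run:
```python
from h import *
s=ctrl.get_state();print(s["t"],s["ee_pos"],s["ft_force"],s["qpos"])
p,r=pose();print("lip",p+r.apply(Lt))
tips([(65,.045,.085),(70,.045,.085),(75,.045,.085),(80,.045,.085),(85,.045,.085),(90,.045,.09),(95,.045,.09)])
```

```text
7.75 [ 0.56453588 -0.21661455  0.23028304] [ 1.31146701  0.69316522 -4.97778708] [-0.14458364  0.09124449  0.4923323   2.17992327 -0.40326174  0.39201826
  0.54776481]
lip [ 0.56327827 -0.21623849  0.08636543]
65 [-0.38, -1.12, -0.44] [-4.9, -0.1, -0.0]
70 [-0.38, -2.27, -0.94] [-9.9, -0.1, -0.0]
75 [-0.38, -3.46, -1.34] [-14.9, -0.1, -0.1]
80 [-0.38, -4.68, -1.63] [-19.9, -0.1, -0.1]
85 [-0.38, -5.93, -1.81] [-24.9, -0.1, -0.1]
90 [-0.38, -6.93, -2.31] [-29.9, -0.1, -0.1]
95 [-0.39, -8.18, -2.27] [-34.9, -0.1, -0.1]
```

>>> {"fn": "step_arm", "kwargs": {
  "increments": [
    {"angular": [-5, 0, 0], "offset": [-0.2, -0.7, -0.2], "jaw": 0},
    {"angular": [-10, 0, 0], "offset": [-0.3, -1.2, -0.3], "jaw": 0},
    {"angular": [-15, 0, 0], "offset": [-0.3, -1.9, -0.4], "jaw": 0},
    {"angular": [-20, 0, 0], "offset": [-0.3, -2.7, -0.5], "jaw": 0},
    {"angular": [-25, 0, 0], "offset": [-0.3, -3.7, -0.5], "jaw": 0},
    {"angular": [-28, 0, 0], "offset": [-0.3, -4.4, -0.7], "jaw": 0},
    {"angular": [-28, 0, 0], "offset": [-0.3, -4.4, -0.7], "jaw": 0},
    {"angular": [-28, 0, 0], "offset": [-0.3, -4.4, -0.7], "jaw": 0},
    {"angular": [-28, 0, 0], "offset": [-0.3, -4.4, -0.7], "jaw": 0},
    {"angular": [-28, 0, 0], "offset": [-0.3, -4.4, -0.7], "jaw": 0}
  ]
}}

```text
t: 9.0
ee_pos: [0.5392, -0.2346, 0.2339]
ee_rot: [2.396, -0.03, 1.48]
ft_force: [-1.2, -0.2, -5.5]
opening: 0.0189
grip_force: 95.7
```

Run:
```python
from h import *
s=ctrl.get_state();print(s["t"],s["ee_pos"],s["ee_rot"],s["ft_force"],s["qpos"])
p,r=pose();print("lip",p+r.apply(Lt))
a=ctrl.camera("side");b=ctrl.camera("top")
cv2.imwrite("pics/s3.png",np.hstack([cv2.resize(a[150:330,250:430,::-1],(400,400)),cv2.resize(b[170:280,310:420,::-1],(400,400))]))
tips([(60,.05,.11),(30,.05,.17),(0,.05,.24)])
```

```text
9.0 [ 0.53924509 -0.23455727  0.23385472] [ 2.39641532 -0.03036291  1.4800739 ] [-1.22915813 -0.15126467 -5.53256448] [ 1.41225205  0.15045612 -1.00030634  2.26857545 -0.99572416  0.17242673
  1.29682111]
lip [ 0.56951128 -0.23301972  0.09315791]
60 [1.95, 3.45, 0.58] [12.7, -2.3, 0.2]
30 [1.88, 11.43, 2.52] [42.7, -2.2, 0.8]
0 [1.79, 16.39, 4.82] [72.7, -2.0, 1.4]
```

View pics/s3.png

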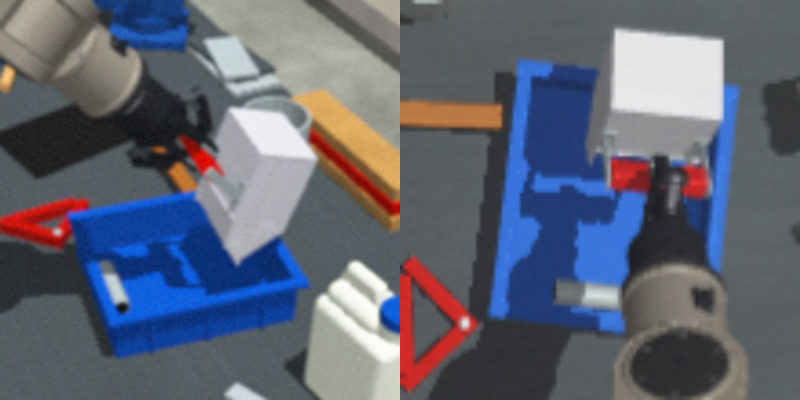

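The scuttle stands tipped over the tote's far half. One round offcut lies in the tote (left view (115,288)), and the wrist force says more are left inside. Joints 5 and 6 are at their limits at about 73°. I'll identify the kinematics from the logged states so I can choose a pose with room for 85°.

```bash
cat > kin.py <<'E'
from h import *
from scipy.optimize import least_squares
import itertools
D=[([-1.328,.427,.074,1.607,-.034,1.111,-.067],(.258,.6235,.231),(-3.14,0,2.749)),
([-0.60153522,0.7643773,0.38598762,1.0576394,-0.31020075,1.8873065,-0.07836547],(.6431,.2542,.2986),(-2.618,-.001,1.754)),
([-0.67112915,0.72580349,0.35230009,1.51449627,-0.31061063,1.47456588,-0.04072739],(.54384,.23701,.1265),(-2.619,-.001,1.755)),
([-0.68941345,0.57221374,0.39085985,1.36609599,-0.27096321,1.76713654,-0.09749218],(.54379,.23656,.30585),(-2.618,0,1.755)),
([-0.00478452,0.86702555,0.53962035,0.94084652,-0.247884,1.92319395,0.318701],(.6865,-.2385,.29014),(-2.617,0,1.444)),
([-0.14458364,0.09124449,0.4923323,2.17992327,-0.40326174,0.39201826,0.54776481],(.56454,-.21661,.23028),(2.615,-.002,1.449)),
([1.41225205,0.15045612,-1.00030634,2.26857545,-0.99572416,0.17242673,1.29682111],(.539245,-.234557,.233855),(2.39641532,-.03036291,1.4800739))]
def fk(q,s,c,l):
    R=Ro.identity();p=np.array([0,0,l[0]])
    for i in range(7):
        R=R*Ro.from_euler("zyzyzyz"[i],s[i]*q[i]+c[i])
        if i==1: p=p+R.apply([l[4],l[7],l[1]])
        if i==3: p=p+R.apply([l[5],l[8],l[2]])
        if i==5: p=p+R.apply([l[6],l[9],l[3]])
    return p,R
def res(x,s,data=D):
    o=[]
    for q,p,e in data:
        a,R=fk(q,s,x[:7],x[7:]);o+=[*(a-p),*(Ro.from_euler("xyz",e).inv()*R).as_rotvec()*.3]
    return np.r_[o,x[:7]*1e-4*np.array([0,1,1,1,1,1,0]),x[11:]*1e-3]
E
python3 - <<'E'
from kin import *
best=None
for t in itertools.product((1,-1),repeat=4):
  s=[t[0],1,t[1],1,t[2],1,t[3]]
  for c1 in(0,3.14):
   for c7 in(0,1.57,3.14,-1.57):
    r=least_squares(res,[c1,0,0,0,0,0,c7,.3,.4,.4,.25]+[0]*6,args=(s,),max_nfev=25)
    if best is None or r.cost<best[0]: best=(r.cost,s,c1,c7)
s=best[1];r=least_squares(res,[best[2],0,0,0,0,0,best[3],.3,.4,.4,.25]+[0]*6,args=(s,))
print(r.cost,s,r.x.round(4),abs(r.fun[:42]).max());np.savez("kin.npz",s=s,x=r.x)
E
```

```text
1.5548145306664703e-07 [-1, 1, -1, 1, -1, 1, -1] [ 6.2826e+00 -1.0000e-04  1.4000e-03  1.0000e-04 -3.0000e-04 -5.0000e-04
  1.5717e+00  2.8360e-01  5.5450e-01  4.9320e-01  3.3930e-01  1.0000e-04
 -7.0000e-04 -3.0000e-04 -2.7700e-02 -3.5300e-02 -1.6000e-03] 0.0003137482765681876
```

```bash
cat >> kin.py <<'E'
try: K=np.load("kin.npz"); S=K["s"];X=K["x"]
except Exception: pass
LO=np.array([-2.85,-.5,-1.23,.21,-1.02,.16,-2.73]);HI=np.array([2.85,2.14,1.37,2.46,4.16,2.05,2.73])
def ik(P,R,q0,w=1e-3):
    f=lambda q:(lambda a:np.r_[a[0]-P,(R.inv()*a[1]).as_rotvec()*.3,w*(q-q0)])(fk(q,S,X[:7],X[7:]))
    r=least_squares(f,np.clip(q0,LO+.02,HI-.02),bounds=(LO+.005,HI-.005),max_nfev=60);return r.x,abs(r.fun[:6]).max()
def tgt(tip,yaw,x,y,z):
    l=np.array([.5184,-.2148,0])+Rt.apply([x,y,0]);l[2]=z;R=RS(yaw,tip);return l-R.apply(Lt),R
E
python3 - <<'E'
from kin import *
s=ctrl.get_state();
qE=np.array(D[4][0]);out=[]
for yaw in range(-75,76,15):
  for x,z in((.05,.10),(.09,.10),(.05,.15)):
    best=(-1,)
    for q0 in (np.array(D[5][0]),np.array([0,.3,0,1.8,1.5,.8,0]),np.array([.3,.5,.9,1.8,.5,.5,0]),np.array([.3,.5,-.9,1.8,2.5,.5,0]),np.array([.3,.5,0,1.8,3,.5,-2])):
      q,e=ik(*tgt(85,yaw,x,0,z),q0)
      m=min((q-LO).min(),(HI-q).min())
      if e<.002 and m>best[0]: best=(m,q.round(2))
    if best[0]>.03: print(yaw,x,z,best[0].round(2),best[1])
E
```

```text
-75 0.05 0.1 0.32 [-0.34  0.33 -0.01  2.14  1.1   1.16 -2.39]
-75 0.09 0.1 0.39 [-0.34  0.38  0.03  2.06  1.11  1.14 -2.34]
-75 0.05 0.15 0.38 [ 0.27  0.32 -0.72  2.07  1.18  1.4  -2.35]
-60 0.05 0.1 0.18 [ 0.39  0.29 -0.8   2.28  1.4   1.18 -2.4 ]
-60 0.09 0.1 0.26 [ 0.39  0.35 -0.78  2.2   1.44  1.2  -2.36]
-60 0.05 0.15 0.22 [ 0.42  0.18 -0.8   2.24  1.31  1.14 -2.25]
-45 0.05 0.1 0.03 [ 0.57  0.16 -0.85  2.43  1.64  0.89 -2.36]
-45 0.09 0.1 0.11 [ 0.6   0.24 -0.87  2.35  1.67  0.93 -2.32]
-45 0.05 0.15 0.08 [ 0.54  0.02 -0.77  2.38  1.48  0.79 -2.18]
45 0.05 0.15 0.25 [ 1.59  0.54 -0.98  1.9  -0.66  0.94  1.89]
60 0.05 0.1 0.05 [ 0.74  0.54  0.1   1.78 -0.97  1.38  2.36]
60 0.09 0.1 0.05 [ 0.73  0.58  0.05  1.71 -0.97  1.37  2.31]
60 0.05 0.15 0.05 [ 0.69  0.48  0.16  1.75 -0.97  1.45  2.3 ]
75 0.05 0.1 0.31 [ 0.91  0.66 -0.22  1.57 -0.71  1.47  2.29]
75 0.09 0.1 0.32 [ 0.89  0.7  -0.25  1.48 -0.7   1.47  2.23]
75 0.05 0.15 0.2 [ 0.74  0.59  0.04  1.55 -0.82  1.6   2.32]
```

Run:
```python
from kin import *
q=np.array(ctrl.get_state()["qpos"])
def run(seq,q,lab):
    for t,yaw,x,y,z in seq:
        qn,e=ik(*tgt(t,yaw,x,y,z),q,1e-2); print(lab,t,yaw,qn.round(2),"e",round(e*1000,1),"dq",abs(qn-q).max().round(2));q=qn
    return q
q=run([(73,-7,.05,0,.12),(60,-7,.05,0,.15),(45,-7,.05,0,.18),(30,-7,.05,0,.22),(15,-7,.05,0,.25),(0,-7,.05,0,.27)],q,"back")
q=run([(15,-7,.05,0,.25),(30,-7,.05,0,.22)],q,"fwd")
for dx in (0,):
  q2=run([(30,y,.05+dx,.035,.22) for y in range(8,84,15)],q,"yaw+")
  q3=run([(15,83,.03,.035,.22),(0,83,.03,.035,.24)],q2,"lev")
  q4=run([(t,83,.03,.035,z) for t,z in((40,.15),(50,.12),(60,.1),(70,.1),(80,.1),(88,.1))],q2,"tip")
```

```text
back 73 -7 [ 1.39  0.04 -1.    2.28 -0.96  0.19  1.17] e 0.5 dq 0.13
back 60 -7 [ 1.09  0.09 -0.79  2.04 -0.08  0.53  0.26] e 1.4 dq 0.91
back 45 -7 [ 0.87  0.25 -0.71  1.74  0.17  0.96  0.  ] e 0.4 dq 0.43
back 30 -7 [ 0.7   0.43 -0.64  1.42  0.26  1.37 -0.07] e 0.3 dq 0.42
back 15 -7 [ 0.54  0.64 -0.58  1.11  0.31  1.75 -0.09] e 0.3 dq 0.37
back 0 -7 [ 0.33  0.82 -0.27  0.82  0.2   2.04  0.01] e 1.8 dq 0.31
fwd 15 -7 [ 0.4   0.6  -0.31  1.11  0.17  1.72  0.  ] e 0.3 dq 0.33
fwd 30 -7 [ 0.49  0.39 -0.34  1.43  0.13  1.35  0.03] e 0.3 dq 0.37
yaw+ 30 8 [ 0.46  0.37 -0.4   1.46  0.15  1.34  0.19] e 0.1 dq 0.17
yaw+ 30 23 [ 0.48  0.36 -0.46  1.48  0.16  1.34  0.41] e 0.1 dq 0.22
yaw+ 30 38 [ 0.5   0.35 -0.51  1.51  0.17  1.33  0.64] e 0.1 dq 0.23
yaw+ 30 53 [ 0.53  0.32 -0.56  1.54  0.18  1.32  0.88] e 0.1 dq 0.24
yaw+ 30 68 [ 0.57  0.3  -0.61  1.58  0.18  1.32  1.12] e 0.1 dq 0.25
yaw+ 30 83 [ 0.62  0.27 -0.66  1.62  0.17  1.31  1.38] e 0.1 dq 0.26
lev 15 83 [ 0.43  0.26 -0.66  1.71  0.42  1.34  1.1 ] e 0.2 dq 0.28
lev 0 83 [ 0.22  0.34 -0.64  1.72  0.64  1.49  0.86] e 0.2 dq 0.24
tip 40 83 [ 0.77  0.3  -0.67  1.73  0.01  1.17  1.57] e 0.1 dq 0.19
tip 50 83 [ 0.89  0.38 -0.68  1.72 -0.12  1.16  1.74] e 0.1 dq 0.17
tip 60 83 [ 1.01  0.48 -0.7   1.69 -0.22  1.2   1.88] e 0.1 dq 0.14
tip 70 83 [ 1.09  0.58 -0.72  1.64 -0.3   1.28  1.99] e 0.1 dq 0.1
tip 80 83 [ 1.16  0.7  -0.74  1.58 -0.36  1.37  2.06] e 0.1 dq 0.12
tip 88 83 [ 1.2   0.8  -0.74  1.53 -0.41  1.44  2.1 ] e 0.0 dq 0.1
```

Run:
```python
from h import *
from kin import tgt
for t,x,z in((67,.05,.12),(60,.05,.14),(52,.05,.16),(45,.05,.18),(37,.05,.2),(30,.05,.22)): print(t,*go(*tgt(t,-7,x,0,z)))
```

```text
67 [ 2.03  2.78 -1.28] [ 5.7 -2.3  0. ]
60 [ 2.04  5.49 -1.62] [12.7 -2.3  0.2]
52 [ 2.05  8.21 -1.61] [20.7 -2.3  0.4]
45 [ 2.05 10.57 -1.64] [27.7 -2.3  0.5]
37 [ 2.04 12.86 -1.34] [35.7 -2.3  0.7]
30 [ 2.03 14.82 -1.16] [42.7 -2.2  0.8]
```

>>> {"fn": "step_arm", "kwargs": {
  "increments": [
    {"angular": [3, -1, 0], "offset": [1, 1.4, -0.7], "jaw": 0},
    {"angular": [5.7, -2.3, 0], "offset": [2, 2.8, -1.3], "jaw": 0},
    {"angular": [9, -2.3, 0.1], "offset": [2, 4.1, -1.5], "jaw": 0},
    {"angular": [12.7, -2.3, 0.2], "offset": [2, 5.5, -1.6], "jaw": 0},
    {"angular": [16.7, -2.3, 0.3], "offset": [2, 6.9, -1.6], "jaw": 0},
    {"angular": [20.7, -2.3, 0.4], "offset": [2, 8.2, -1.6], "jaw": 0},
    {"angular": [27.7, -2.3, 0.5], "offset": [2, 10.6, -1.6], "jaw": 0},
    {"angular": [35.7, -2.3, 0.7], "offset": [2, 12.9, -1.3], "jaw": 0},
    {"angular": [42.7, -2.2, 0.8], "offset": [2, 14.8, -1.2], "jaw": 0},
    {"angular": [42.7, -2.2, 0.8], "offset": [2, 14.8, -1.2], "jaw": 0}
  ]
}}

```text
t: 10.35
ee_pos: [0.644, -0.226, 0.3427]
ee_rot: [-3.138, -0.0, 1.455]
ft_force: [0.2, -0.3, -4.6]
opening: 0.0189
grip_force: 95.6
```

Run:
```python
from h import *
from kin import tgt
s=ctrl.get_state();print(s["t"],s["ee_pos"],s["ee_rot"],s["ft_force"],s["qpos"])
for y in(2,12,22,32,42,52,62,73,83): print(y,*go(*tgt(30,y,.03,.035,.22)))
print(*go(*tgt(15,83,.03,.035,.23)))
print(*go(*tgt(0,83,.03,.035,.24)))
```

```text
10.35 [ 0.64397396 -0.22598216  0.34273624] [-3.13820197e+00 -7.46676674e-05  1.45490651e+00] [ 0.2365187  -0.34359047 -4.57628337] [ 0.58445245  0.41132025 -0.48514692  1.41709538  0.19169126  1.36344165
 -0.02213245]
2 [ 4.24 -2.32 -0.1 ] [-0.2 -0.  -8.6]
12 [ 5.49 -2.63 -0.1 ] [ -0.2  -0.  -18.6]
22 [ 6.66 -3.14 -0.1 ] [ -0.2  -0.1 -28.6]
32 [ 7.72 -3.85 -0.09] [ -0.2  -0.1 -38.6]
42 [ 8.65 -4.73 -0.09] [ -0.2  -0.1 -48.6]
52 [ 9.41 -5.76 -0.09] [ -0.2  -0.1 -58.6]
62 [ 9.98 -6.91 -0.08] [ -0.2  -0.1 -68.6]
73 [10.36 -8.26 -0.08] [ -0.2  -0.1 -79.6]
83 [10.48 -9.53 -0.07] [ -0.1  -0.2 -89.6]
[13.43 -9.51  1.25] [ 11.7 -11.9 -89.1]
[15.69 -9.49  3.26] [ 23.4 -23.6 -87.4]
```

>>> {"fn": "step_arm", "kwargs": {
  "increments": [
    {"angular": [0, 0, -8.6], "offset": [4.2, -2.3, 0], "jaw": 0},
    {"angular": [0, 0, -18.6], "offset": [5.5, -2.6, 0], "jaw": 0},
    {"angular": [0, 0, -28.6], "offset": [6.7, -3.1, 0], "jaw": 0},
    {"angular": [0, 0, -38.6], "offset": [7.7, -3.8, 0], "jaw": 0},
    {"angular": [0, 0, -48.6], "offset": [8.6, -4.7, 0], "jaw": 0},
    {"angular": [0, 0, -58.6], "offset": [9.4, -5.8, 0], "jaw": 0},
    {"angular": [0, 0, -68.6], "offset": [10, -6.9, 0], "jaw": 0},
    {"angular": [0, 0, -79.6], "offset": [10.4, -8.3, 0], "jaw": 0},
    {"angular": [0, 0, -89.6], "offset": [10.5, -9.5, 0], "jaw": 0},
    {"angular": [0, 0, -89.6], "offset": [10.5, -9.5, 0], "jaw": 0}
  ]
}}

```text
t: 11.6
ee_pos: [0.5587, -0.1119, 0.3438]
ee_rot: [-3.14, 0.0, 3.016]
ft_force: [-0.3, -0.2, -3.6]
opening: 0.0189
grip_force: 95.6
```

Run:
```python
from h import *
from kin import tgt
s=ctrl.get_state();print(s["t"],s["ee_pos"],s["ee_rot"],s["ft_force"],s["qpos"])
print(*go(*tgt(0,83,.03,.035,.24)))
```

```text
11.6 [ 0.55872038 -0.11186759  0.34383529] [-3.13987018e+00  3.87202022e-05  3.01623539e+00] [-0.26691799 -0.2313513  -3.60170855] [ 0.76762226  0.26037391 -0.82394944  1.66249195  0.19881772  1.30537906
  1.35337534]
[-0.24  5.35  3.32] [29.9 -0.  -0.2]
```

>>> {"fn": "step_arm", "kwargs": {
  "increments": [
    {"angular": [8, 0, 0], "offset": [0, 1.8, 0.6], "jaw": 0},
    {"angular": [16, 0, 0], "offset": [0, 3.2, 1.5], "jaw": 0},
    {"angular": [24, 0, 0], "offset": [-0.1, 4.5, 2.5], "jaw": 0},
    {"angular": [30, 0, 0], "offset": [-0.2, 5.3, 3.3], "jaw": 0},
    {"angular": [30, 0, 0], "offset": [-0.2, 5.3, 3.3], "jaw": 0},
    {"angular": [30, 0, 0], "offset": [-0.2, 5.3, 3.3], "jaw": 0},
    {"angular": [30, 0, 0], "offset": [-0.2, 5.3, 3.3], "jaw": 0},
    {"angular": [30, 0, 0], "offset": [-0.2, 5.3, 3.3], "jaw": 0},
    {"angular": [30, 0, 0], "offset": [-0.2, 5.3, 3.3], "jaw": 0},
    {"angular": [30, 0, 0], "offset": [-0.2, 5.3, 3.3], "jaw": 0}
  ]
}}

```text
t: 12.85
ee_pos: [0.5682, -0.0601, 0.311]
ee_rot: [-2.619, -0.0, 3.016]
ft_force: [0.8, -0.7, -3.8]
opening: 0.0183
grip_force: 95.7
```

Run:
```python
from h import *
from kin import tgt
s=ctrl.get_state();print(s["t"],s["ee_pos"],s["ee_rot"],s["ft_force"],s["torque"])
for i in range(3):
    b=ctrl.camera("top");s=ctrl.get_state();print(s["ft_force"][2])
a=ctrl.camera("side")
cv2.imwrite("pics/s4.png",np.hstack([cv2.resize(a[150:330,250:430,::-1],(400,400)),cv2.resize(b[170:280,310:420,::-1],(400,400))]))
for t,z in((5,.22),(12,.2),(19,.18),(26,.16),(33,.14),(39,.12),(45,.11),(51,.105),(57,.1),(63,.1),(69,.1)): print(t,*go(*tgt(t,83,.03,.035,z)))
```

```text
12.85 [ 0.56823287 -0.06005414  0.31097119] [-2.61885958e+00 -1.39760210e-05  3.01591618e+00] [ 0.77987534 -0.70920097 -3.75390047] [ 1.01060848 -0.1305959  -0.00301788]
-3.393051350490481
-4.274065201129347
-4.19268727122788
5 [ 0.06 -0.04  1.14] [-5.  -0.1 -0.1]
12 [ 0.06 -0.67  2.21] [-12.   -0.1  -0.2]
19 [ 0.05 -1.37  3.48] [-19.   -0.1  -0.2]
26 [ 0.05 -2.11  4.97] [-26.   -0.1  -0.2]
33 [ 0.04 -2.87  6.66] [-33.   -0.1  -0.2]
39 [ 0.04 -3.37  8.53] [-39.   -0.   -0.2]
45 [ 0.03 -4.35  9.69] [-45.   -0.   -0.2]
51 [ 0.03 -5.54 10.58] [-51.   -0.   -0.2]
57 [ 0.03 -6.67 11.6 ] [-57.   -0.   -0.2]
63 [ 0.02 -7.98 12.34] [-63.   -0.   -0.2]
69 [ 0.02 -9.21 13.21] [-69.    0.   -0.2]
```

View pics/s4.png

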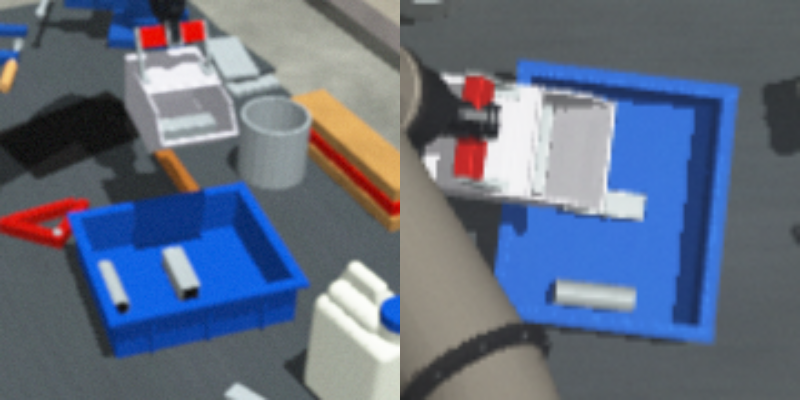

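Two offcuts lie in the tote (left view (115,288), (180,273)). The weight and a piece seen in the mouth (188,125) say the scuttle isn't empty. Tipping again from this better side.

>>> {"fn": "step_arm", "kwargs": {
  "increments": [
    {"angular": [-5, 0, 0], "offset": [0, 0, 1.1], "jaw": 0},
    {"angular": [-12, 0, 0], "offset": [0, -0.7, 2.2], "jaw": 0},
    {"angular": [-19, 0, 0], "offset": [0, -1.4, 3.5], "jaw": 0},
    {"angular": [-26, 0, 0], "offset": [0, -2.1, 5], "jaw": 0},
    {"angular": [-33, 0, 0], "offset": [0, -2.9, 6.7], "jaw": 0},
    {"angular": [-39, 0, 0], "offset": [0, -3.4, 8.5], "jaw": 0},
    {"angular": [-45, 0, 0], "offset": [0, -4.3, 9.7], "jaw": 0},
    {"angular": [-51, 0, 0], "offset": [0, -5.5, 10.6], "jaw": 0},
    {"angular": [-57, 0, 0], "offset": [0, -6.7, 11.6], "jaw": 0},
    {"angular": [-63, 0, 0], "offset": [0, -8, 12.3], "jaw": 0},
    {"angular": [-69, 0, 0], "offset": [0, -9.2, 13.2], "jaw": 0}
  ]
}}

```text
t: 14.42
ee_pos: [0.5499, -0.2055, 0.2425]
ee_rot: [2.458, 0.0, 3.016]
ft_force: [0.9, 0.2, -4.7]
opening: 0.0187
grip_force: 96.0
```

Run:
```python
from h import *
from kin import tgt
s=ctrl.get_state();print(s["t"],s["ee_pos"],s["ee_rot"],s["ft_force"],s["qpos"])
for t,z in((75,.1),(81,.1),(86,.1),(89,.1)): print(t,*go(*tgt(t,83,.03,.035,z)))
```

```text
14.425 [ 0.54992333 -0.20547403  0.24249004] [2.45808144e+00 3.52792824e-04 3.01626619e+00] [ 0.9093002   0.16256249 -4.68826553] [ 1.21621422  0.64865851 -0.93079598  1.63381795 -0.16523401  1.25876254
  1.86196808]
75 [ 0.01 -1.26 -0.63] [-5.8  0.1 -0.1]
81 [ 0.01 -2.66 -1.19] [-11.8   0.1  -0.1]
86 [ 0.   -3.86 -1.54] [-16.8   0.1  -0.1]
89 [ 0.  -4.6 -1.7] [-19.8   0.2  -0.1]
```

>>> {"fn": "step_arm", "kwargs": {
  "increments": [
    {"angular": [-5.8, 0, 0], "offset": [0, -1.3, -0.6], "jaw": 0},
    {"angular": [-11.8, 0, 0], "offset": [0, -2.7, -1.2], "jaw": 0},
    {"angular": [-16.8, 0, 0], "offset": [0, -3.9, -1.5], "jaw": 0},
    {"angular": [-19.8, 0, 0], "offset": [0, -4.6, -1.7], "jaw": 0},
    {"angular": [-19.8, 0, 0], "offset": [0, -4.6, -1.7], "jaw": 0},
    {"angular": [-19.8, 0, 0], "offset": [0, -4.6, -1.7], "jaw": 0},
    {"angular": [-19.8, 0, 0], "offset": [0, -4.6, -1.7], "jaw": 0},
    {"angular": [-19.8, 0, 0], "offset": [0, -4.6, -1.7], "jaw": 0},
    {"angular": [-19.8, 0, 0], "offset": [0, -4.6, -1.7], "jaw": 0},
    {"angular": [-19.8, 0, 0], "offset": [0, -4.6, -1.7], "jaw": 0}
  ]
}}

```text
t: 15.68
ee_pos: [0.5443, -0.2503, 0.2268]
ee_rot: [2.115, -0.0, 3.017]
ft_force: [0.4, 0.9, -1.8]
opening: 0.0189
grip_force: 96.3
```

Run:
```python
from h import *
from kin import tgt
s=ctrl.get_state();print(s["t"],s["ee_pos"],s["ee_rot"],s["ft_force"],s["qpos"])
for t,z in((81,.1),(73,.105),(65,.11),(57,.12),(49,.14),(40,.16),(31,.18),(22,.2),(14,.215),(7,.23),(0,.24)): print(t,*go(*tgt(t,83,.03,.035,z)))
```

```text
15.675 [ 0.54432534 -0.25027319  0.22677293] [ 2.11488793e+00 -1.93069022e-04  3.01664507e+00] [ 0.36198683  0.89874862 -1.83787807] [ 1.30518762  0.88918398 -0.94169297  1.51533218 -0.27641542  1.41613703
  1.98650456]
81 [0.01 1.58 1.03] [ 7.8  0.1 -0.1]
73 [0.02 3.49 2.13] [15.8  0.1 -0.1]
65 [0.02 5.2  3.42] [23.8  0.1 -0.1]
57 [0.03 7.1  4.62] [31.8  0.1 -0.1]
49 [0.03 9.61 5.42] [39.8  0.1 -0.1]
40 [ 0.04 11.91  6.57] [48.8  0.1 -0.1]
31 [ 0.05 13.86  7.78] [57.8  0.1 -0.1]
22 [ 0.05 15.45  9.  ] [66.8  0.1 -0.2]
14 [ 0.05 16.33 10.19] [74.8  0.1 -0.2]
7 [ 0.06 17.04 11.07] [81.8  0.  -0.2]
0 [ 0.06 17.13 12.14] [88.8  0.  -0.2]
```

Force is now light (about −1.8 N). Leveling to weigh.

>>> {"fn": "step_arm", "kwargs": {
  "increments": [
    {"angular": [7.8, 0, 0], "offset": [0, 1.6, 1], "jaw": 0},
    {"angular": [15.8, 0, 0], "offset": [0, 3.5, 2.1], "jaw": 0},
    {"angular": [23.8, 0, 0], "offset": [0, 5.2, 3.4], "jaw": 0},
    {"angular": [31.8, 0, 0], "offset": [0, 7.1, 4.6], "jaw": 0},
    {"angular": [39.8, 0, 0], "offset": [0, 9.6, 5.4], "jaw": 0},
    {"angular": [48.8, 0, 0], "offset": [0, 11.9, 6.6], "jaw": 0},
    {"angular": [57.8, 0, 0], "offset": [0, 13.9, 7.8], "jaw": 0},
    {"angular": [66.8, 0, 0], "offset": [0, 15.4, 9], "jaw": 0},
    {"angular": [74.8, 0, 0], "offset": [0, 16.3, 10.2], "jaw": 0},
    {"angular": [81.8, 0, 0], "offset": [0, 17, 11.1], "jaw": 0},
    {"angular": [88.8, 0, 0], "offset": [0, 17.1, 12.1], "jaw": 0},
    {"angular": [88.8, 0, 0], "offset": [0, 17.1, 12.1], "jaw": 0}
  ]
}}

```text
t: 17.18
ee_pos: [0.568, -0.0561, 0.3091]
ee_rot: [-2.619, -0.003, 3.022]
ft_force: [0.4, 0.2, -3.4]
opening: 0.0187
grip_force: 96.1
```

>>> {"fn": "step_arm", "kwargs": {
  "increments": [
    {"angular": [0, 0, 0], "offset": [0, 0, 0], "jaw": 0},
    {"angular": [0, 0, 0], "offset": [0, 0, 0], "jaw": 0},
    {"angular": [0, 0, 0], "offset": [0, 0, 0], "jaw": 0},
    {"angular": [0, 0, 0], "offset": [0, 0, 0], "jaw": 0},
    {"angular": [0, 0, 0], "offset": [0, 0, 0], "jaw": 0},
    {"angular": [0, 0, 0], "offset": [0, 0, 0], "jaw": 0},
    {"angular": [0, 0, 0], "offset": [0, 0, 0], "jaw": 0}
  ]
}}

```text
t: 18.05
ee_pos: [0.5683, -0.0597, 0.3104]
ee_rot: [-2.619, -0.0, 3.017]
ft_force: [0.2, -0.3, -2.7]
opening: 0.0186
grip_force: 96.1
```

Run:
```python
from h import *
s=ctrl.get_state();print(s["t"],s["ee_pos"],s["ee_rot"])
v=[]
for i in range(10):
    b=ctrl.camera("top");v.append(ctrl.get_state()["ft_force"][2])
print(np.round(v,2),np.mean(v),ctrl.get_state()["torque"])
a=ctrl.camera("side")
cv2.imwrite("pics/s5.png",np.hstack([cv2.resize(a[150:330,250:430,::-1],(400,400)),cv2.resize(b[170:280,310:420,::-1],(400,400))]))
```

```text
18.05 [ 0.56829944 -0.05973989  0.31038537] [-2.61883699e+00 -2.79510094e-04  3.01670178e+00]
[-1.97 -2.5  -3.   -1.72 -1.92 -4.34 -3.56 -2.18 -3.12 -3.56] -2.785864273001917 [ 0.86718722 -0.12458371  0.04768304]
```

View pics/s5.png

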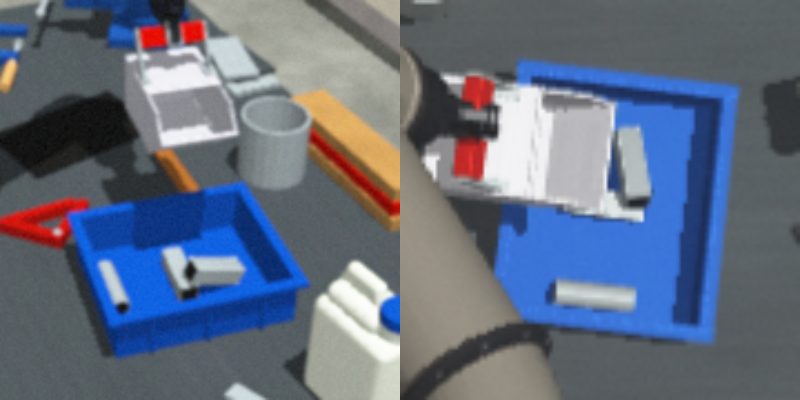

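Three offcuts lie in the tote, the mouth looks empty, and the weight is light: 2.8 N net against about 3.9 N before and 6.4 N loaded. Planning the return.

Run:
```python
from kin import *
p0,r0=pose();q=np.array(ctrl.get_state()["qpos"])
P1=np.array([.5506,.2313,.31])
for f in np.linspace(.1,1,10):
    y=83+(12.3-83)*f;P=p0+(P1-p0)*f;P[2]=.32
    q,e=ik(P,RS(y),q,1e-2);print(f.round(2),*[v.tolist() for v in go(P,RS(y))],q.round(2),round(e*1e3,1))
q,e=ik(np.array([.5506,.2313,.1275]),RS(12.3),q,1e-2);print(q.round(2),e)
```

```text
0.1 [0.54, 2.01, -2.26] [0.0, 3.4, 6.0] [ 0.27  0.4  -0.78  1.65  0.65  1.61  0.7 ] 0.1
0.2 [1.08, 4.49, -3.69] [0.0, 7.0, 12.1] [ 0.21  0.44 -0.76  1.59  0.6   1.68  0.56] 0.0
0.3 [1.62, 6.97, -5.12] [0.0, 10.5, 18.2] [ 0.16  0.47 -0.74  1.54  0.55  1.73  0.43] 0.0
0.4 [2.15, 9.46, -6.55] [0.0, 14.0, 24.4] [ 0.12  0.51 -0.72  1.49  0.5   1.78  0.3 ] 0.0
0.5 [2.69, 11.94, -7.99] [0.0, 17.6, 30.5] [ 0.08  0.53 -0.7   1.44  0.44  1.81  0.17] 0.0
0.6 [3.23, 14.42, -9.42] [0.0, 21.1, 36.6] [ 0.04  0.56 -0.69  1.4   0.38  1.83  0.04] 0.0
0.7 [3.77, 16.91, -10.85] [0.0, 24.6, 42.7] [ 0.01  0.58 -0.67  1.36  0.31  1.84 -0.08] 0.0
0.8 [4.31, 19.39, -12.28] [0.0, 28.2, 48.9] [-0.02  0.6  -0.65  1.33  0.25  1.84 -0.21] 0.0
0.9 [4.85, 21.87, -13.71] [0.0, 31.7, 55.0] [-0.05  0.61 -0.63  1.31  0.18  1.84 -0.34] 0.0
1.0 [5.38, 24.36, -15.14] [0.0, 35.2, 61.1] [-0.07  0.62 -0.62  1.29  0.12  1.82 -0.47] 0.0
[-0.07  0.78 -0.59  1.46  0.2   1.51 -0.47] 0.00012211679857835342
```

>>> {"fn": "step_arm", "kwargs": {
  "increments": [
    {"angular": [0, 3.4, 6], "offset": [0.5, 2, -2.3], "jaw": 0},
    {"angular": [0, 7, 12.1], "offset": [1.1, 4.5, -3.7], "jaw": 0},
    {"angular": [0, 10.5, 18.2], "offset": [1.6, 7, -5.1], "jaw": 0},
    {"angular": [0, 14, 24.4], "offset": [2.2, 9.5, -6.6], "jaw": 0},
    {"angular": [0, 17.6, 30.5], "offset": [2.7, 11.9, -8], "jaw": 0},
    {"angular": [0, 21.1, 36.6], "offset": [3.2, 14.4, -9.4], "jaw": 0},
    {"angular": [0, 24.6, 42.7], "offset": [3.8, 16.9, -10.9], "jaw": 0},
    {"angular": [0, 28.2, 48.9], "offset": [4.3, 19.4, -12.3], "jaw": 0},
    {"angular": [0, 31.7, 55], "offset": [4.8, 21.9, -13.7], "jaw": 0},
    {"angular": [0, 35.2, 61.1], "offset": [5.4, 24.4, -15.1], "jaw": 0},
    {"angular": [0, 35.2, 61.1], "offset": [5.4, 24.4, -15.1], "jaw": 0},
    {"angular": [0, 35.2, 61.1], "offset": [5.4, 24.4, -15.1], "jaw": 0}
  ]
}}

```text
t: 20.1
ee_pos: [0.5507, 0.2308, 0.3193]
ee_rot: [-2.619, 0.001, 1.788]
ft_force: [0.1, 0.3, -2.5]
opening: 0.019
grip_force: 96.1
```

Run:
```python
from h import *
s=ctrl.get_state();print(s["t"],s["ee_pos"],s["ee_rot"],s["ft_force"],s["qpos"])
for z in(.32,.22,.15,.138,.131): print(z,*go(np.array([.5506,.2313,z]),RS(12.3)))
```

```text
20.1 [0.55065032 0.23081195 0.31929014] [-2.61870185e+00  6.62926548e-04  1.78753227e+00] [ 0.05246058  0.30073788 -2.48772736] [-0.06354423  0.61979119 -0.62936748  1.28589488  0.12596418  1.81659997
 -0.46755762]
0.32 [ 0.05 -0.03 -0.06] [0.  0.1 0.1]
0.22 [0.06 4.96 8.6 ] [0.  0.1 0.1]
0.15 [ 0.06  8.46 14.66] [0.  0.1 0.1]
0.138 [ 0.06  9.06 15.7 ] [0.  0.1 0.1]
0.131 [ 0.06  9.41 16.31] [0.  0.1 0.1]
```

Weight still light (2.5 N). Lowering to just above the mat, then checking squareness with the cameras.

>>> {"fn": "step_arm", "kwargs": {
  "increments": [
    {"angular": [0, 0, 0], "offset": [0, 1.2, 2.1], "jaw": 0},
    {"angular": [0, 0, 0], "offset": [0, 3, 5.2], "jaw": 0},
    {"angular": [0, 0, 0], "offset": [0, 5, 8.6], "jaw": 0},
    {"angular": [0, 0, 0], "offset": [0, 7, 12.1], "jaw": 0},
    {"angular": [0, 0, 0], "offset": [0, 8.3, 14.4], "jaw": 0},
    {"angular": [0, 0, 0], "offset": [0, 9.1, 15.7], "jaw": 0},
    {"angular": [0, 0, 0], "offset": [0, 9.3, 16.1], "jaw": 0},
    {"angular": [0, 0, 0], "offset": [0, 9.3, 16.1], "jaw": 0},
    {"angular": [0, 0, 0], "offset": [0, 9.3, 16.1], "jaw": 0}
  ]
}}

```text
t: 21.22
ee_pos: [0.551, 0.2318, 0.1345]
ee_rot: [-2.62, -0.0, 1.786]
ft_force: [-0.4, 0.6, -2.4]
opening: 0.0185
grip_force: 96.0
```

Run:
```python
from h import *
s=ctrl.get_state();print(s["t"],s["ee_pos"],s["ee_rot"],s["ft_force"])
a=ctrl.camera("side");b=ctrl.camera("top")
cv2.imwrite("pics/top6.png",b[:,:,::-1]);cv2.imwrite("pics/side6.png",a[:,:,::-1])
cv2.imwrite("pics/s6.png",np.hstack([cv2.resize(a[150:230,240:330,::-1],(450,400),interpolation=2),cv2.resize(b[180:270,220:298,::-1],(347,400),interpolation=2)]))
```

```text
21.225 [0.55104414 0.2317579  0.13448038] [-2.62009075e+00 -1.97074397e-04  1.78596074e+00] [-0.42541177  0.58533682 -2.36255557]
```

View pics/s6.png

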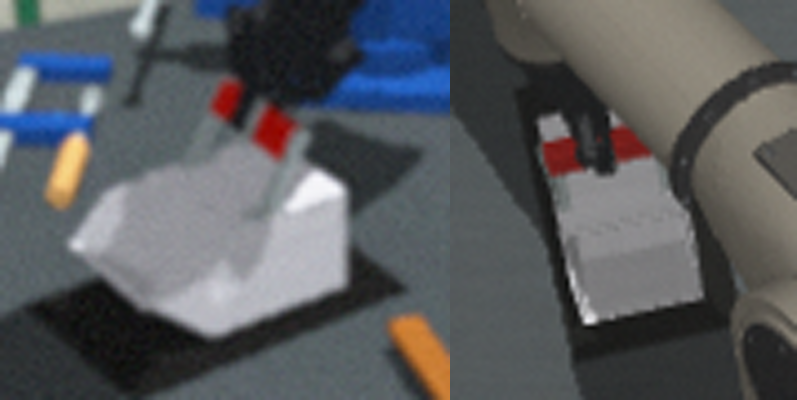

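The scuttle hangs just above the mat. The lip corners at (588,325) and (703,298) in the crop give a slope of 13°, parallel to the mat.

Run:
```python
from h import *
a,b=[plane("top",(220+(x-450)/4.449-.4,180+y/4.444-.4),.063) for x,y in((588,325),(703,298))]
d=a-b;print(a,b,np.linalg.norm(d),"yaw",np.degrees(np.arctan2(d[1],d[0]))-90)
print("origin by lip",(a+b)/2-Ro.from_euler("z",12.5,degrees=True).apply([-.098,0,.051]))
print(go(np.array([.5506,.2313,.1268]),RS(12.3)))
```

```text
[0.4108084  0.25223821 0.063     ] [0.43462186 0.14992791 0.063     ] 0.10504512292282643 yaw 13.102714085784854
origin by lip [0.51839213 0.22229414 0.012     ]
(array([-0.03,  0.34,  0.66]), array([0.1, 0. , 0. ]))
```

>>> {"fn": "step_arm", "kwargs": {
  "increments": [
    {"angular": [0, 0, 0], "offset": [0.1, 0.3, 0.2], "jaw": 0},
    {"angular": [0, 0, 0], "offset": [0.1, 0.4, 0.4], "jaw": 0},
    {"angular": [0, 0, 0], "offset": [0.1, 0.5, 0.55], "jaw": 0},
    {"angular": [0, 0, 0], "offset": [0.1, 0.5, 0.55], "jaw": 0},
    {"angular": [0, 0, 0], "offset": [0.1, 0.5, 0.55], "jaw": 0},
    {"angular": [0, 0, 0], "offset": [0.1, 0.5, 0.55], "jaw": 0}
  ]
}}

```text
t: 22.08
ee_pos: [0.5518, 0.2331, 0.1269]
ee_rot: [-2.618, -0.0, 1.786]
ft_force: [-0.8, -0.1, 5.6]
opening: 0.0185
grip_force: 97.1
```

Seated (contact +5.6 N, same height as at the grasp). Releasing and withdrawing.

>>> {"fn": "step_arm", "kwargs": {
  "increments": [
    {"angular": [0, 0, 0], "offset": [0, 0, 0], "jaw": 0.3},
    {"angular": [0, 0, 0], "offset": [0, 0, 0], "jaw": 0.6},
    {"angular": [0, 0, 0], "offset": [0, 0, 0], "jaw": 1},
    {"angular": [0, 0, 0], "offset": [0, 0, 0], "jaw": 1},
    {"angular": [0, 0, 0], "offset": [0, 0, 0], "jaw": 1},
    {"angular": [0, 0, 0], "offset": [0, 0, -1], "jaw": 1},
    {"angular": [0, 0, 0], "offset": [0, 0, -3], "jaw": 1},
    {"angular": [0, 0, 0], "offset": [0, 0, -6], "jaw": 1},
    {"angular": [0, 0, 0], "offset": [0, 0, -10], "jaw": 1},
    {"angular": [0, 0, 0], "offset": [0, 0, -14], "jaw": 1},
    {"angular": [0, 0, 0], "offset": [0, 0, -18], "jaw": 1},
    {"angular": [0, 0, 0], "offset": [0, 0, -18], "jaw": 1}
  ]
}}

```text
t: 23.58
ee_pos: [0.6413, 0.2529, 0.2851]
ee_rot: [-2.623, -0.001, 1.785]
ft_force: [-1.4, -0.2, -0.5]
opening: 0.0854
grip_force: 0.0
```

Run:
```python
from h import *
s=ctrl.get_state();print(s["t"],s["ee_pos"],s["ft_force"],s["opening"])
a=ctrl.camera("side");b=ctrl.camera("top")
cv2.imwrite("pics/s7.png",np.hstack([cv2.resize(a[120:330,220:450,::-1],(438,400),interpolation=2),cv2.resize(b[170:280,220:318,::-1],(356,400),interpolation=2)]))
```

```text
23.575 [0.64132447 0.25289797 0.28507563] [-1.38166321 -0.23886533 -0.52557869] 0.08544007225520633
```

View pics/s7.png

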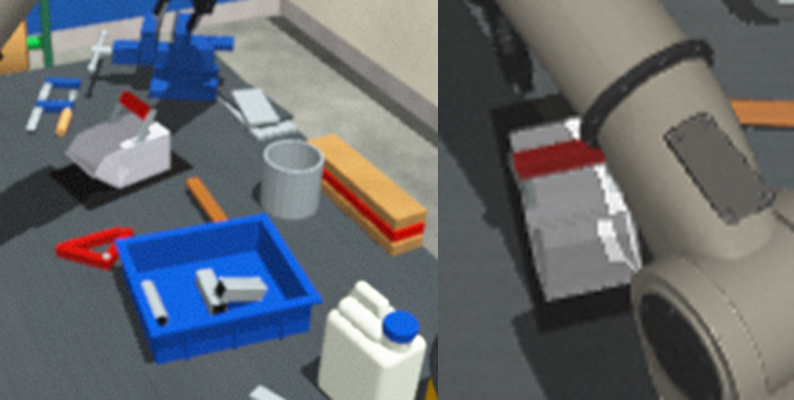

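The scuttle stands upright and square on the mat, the three offcuts lie in the tote, and the other things are as they were. Handing in.

```bash
python3 -c "
from plant import ctrl
print(ctrl.finish_job())"
```

```text
the job is handed in; nothing more can be done
None
```

The job is handed in at about 24 s: all three offcuts are in the tote, the scuttle came up light at about 2.8 N after the second tip, and it stands empty and square on its mat, within a few mm of the centre by camera, with nothing else moved.

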